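# Set the binding punch three clicks deeper

## Task

The next book is thicker: turn the margin dial on the binding punch three clicks clockwise (seen from above) from where it stands, and let go of it resting in that click. The margin dial is the bar-shaped pointer knob; leave the round knob on the wire closer alone.

Things in the scene. Friction and masses are not known exactly. Their poses are not given: they have to be found in the camera images.
- margin_dial (a joint): Dial angle, rad, growing clockwise seen from above. Seven clicks 24 degrees (0.419 rad) apart, at 0, 0.419, ... 2.513, then end stops; starts in the first, second or third. A spring pulls it into the nearest click when let go; about 0.08 N m takes it over a click. It stands on the flat 80 mm high pod (130 x 100 mm) of the punch, a grey 220 x 280 mm machine with a dark head at its far side.
- dial_grip (a point): Point on the dial's upright axis at the height to grip. The dial is a black upright bar 44 mm long, 14 mm thick, pinched across its thickness from above, on a round skirt of 27 mm radius. The point is 13 mm below the bar's top, 23 mm above the skirt, 112 mm above the table. Its x axis runs along the bar, away from the pointer; z is up; it turns with the dial.
- dial_tip (a point): The pointed end of the margin dial's bar, marked by a thin white line on top: 25 mm from the axis, at the height of dial_grip, turning with the dial. Three clicks carry it 29 mm (straight distance) from its start. Behind the dial, over 90 mm from its axis, the punch has a head 100 mm high and a steel bar handle 157 mm high.
- closer_knob (a joint): Angle, rad, of the round ribbed knob (44 mm diameter, 38 mm high, no clicks, 0 at the start) on the pod of the white wire closer, the machine with a steel roller across its far side. Punch and closer stand side by side, either way round, turned up to 17 degrees. A bystander: leave it as it is.

How it is judged (in metres and radians):
At the end, for the whole second after the job is handed in: The margin dial rests three clicks (72 degrees) clockwise of where it started, within 10 degrees, and is still: its tip lies 25.8 to 32.8 mm in a straight line from its start (distance of dial_tip from where it was at the start of the episode between 0.0258 and 0.0328 m and velocity of joint margin_dial between -0.05 and 0.05 rad/s); the robot touches nothing.
It fails at once if the wire closer's round knob is turned by more than 15 degrees (value of joint closer_knob above 0.26 rad or value of joint closer_knob below -0.26 rad).
It also fails if it takes over 29 s, if anything falls off the work surface, if the arm or the gripper's body presses on something with over 40 N, if the wrist force passes 120 N, or if a joint passes its speed limit or range.

## Robot

A 6-joint arm with a two-finger parallel gripper is mounted at the origin on the work surface. World frame = base frame: x ahead of the robot, y to its left, z up, the work surface at z = 0. Lengths are in mm, angles in rad, forces in N, time in s.
With the tool pointing down it reaches from about 350 to 975 mm from the base axis. Payload 7.1 kg.
Tool frame: the origin (TCP) lies at the very end of the fingers, on their centre line; the grasp point (between the pads) lies 19 mm behind it; z points along the fingers, y is the direction in which the jaws open and shut (so a half turn about z gives the same grasp; the last joint's range is limited). The gripper opens to 88 mm and grips with 3 to 60 N. Pads are 20 mm wide; open, the fingers measure 115 mm over their backs; the gripper's body (75 mm by 178 mm) begins 61 mm behind the grasp point.
Start: joints at [1.298, 0.423, 1.63, -0, 1.089, -0.019], TCP at [156.896, 604.97, 222.675] pointing down, gripper open.
Joint ranges: [-3, 3], [-0.9, 2.11], [0.09, 2.58], [-1.31, 4.45], [0.11, 2.69], [-2.54, 2.54]. Speed limits (rad/s): [2.39, 2.39, 3.01, 3.14, 3.14, 3.14].

## Interface

Orientations are given as a rotation vector (axis times angle).
In Python, from workcell import * gives the robot as it stands.
- The arm moves only by the tool play_rows, never from a script. Its argument "plan" is text: rows parted by semicolons, each of 7 numbers parted by spaces: the finger opening in cm, from 0 to 8.78, then the shift along the tool's x, y, z in cm, then the turn, a rotation vector about the tool's x, y, z in degrees. A call has 1 to 20 rows; each row shifts and turns the commanded pose from where the row before left it, along the tool's axes as they then stand; what a row does not reach is not made up. A row lasts 1/8 s, in which the tool goes at most 62.5 mm and 10.7 degrees, less where a joint would pass 70% of its speed; a pose out of reach is approached as far as the arm can. A call is refused whole if a number of a shift passes 6.25 or a number of a turn 10.7, either way. A call with a gripper value outside its range is refused whole. The fingers move at their own pace and stop on an object; the grip force is fixed at half the most. Time passes only in rows, so rows that do not move let the fingers close. It gives the time, the measured TCP pose, the force and the opening at its end, in the units of the state.
- get_obs(): the state, without advancing time (a new reading comes with each control period).
- get_image(name): name is "scene" or "side" or "wrist"; returns a dict with "pixels" (480x640x3 uint8, red, green, blue), "range_z" (480x640 float32, mm along the optical axis (not along the pixel's ray), 0 where there is no reading), "fx", "fy", "cx", "cy" (pixels), "eye" and "attitude" of the camera in the world. Camera axes: x right, y down, z forward; pixel columns grow to the right and rows downward; lengths in mm; the calibration is good to about 2 mm. A picture is of the moment at which its call begins.
- close_job(): hands the job in, once; it reports no verdict.
The state is a dict: "t": time; "qpos": joint angles; "qvel": joint speeds; "joint_torque": joint torques, N m; "ee_pos": TCP position; "orientation": TCP orientation; "ft_force": force on the tool from outside, world axes, zero at the start; "moment": the same for the moment, N m; "width": finger opening in mm.
Only numpy, scipy, OpenCV 4.12 (cv2) and the standard library are available. Lean on these libraries where they do the work, as an engineer would, in place of code of your own. Each camera call takes 0.05 s, during which the arm holds its last target. There are 200 camera calls.

## Working session

There is one attempt and no reset: what is moved stays moved. The work goes in short steps, Python scripts to look and compute and a tool call to move; the robot and the scene stay as the last step left them, time stands still between calls to the robot, and variables do not carry over. Pictures are saved under pics/ and viewed, about 8 in all and at most 12, crops included, and the job is handed in when it is done.

Besides the shell and the picture viewer there is one more tool, called by a JSON object that holds its "name" and its "arguments", one argument or row to a line. play_rows: Moves the arm, as the interface text tells. Its arguments: {"type":"object","properties":{"plan":{"type":"string"}},"required":["plan"]}

```bash
mkdir -p pics; cat > h.py <<'E'
from workcell import *
import numpy as np, cv2
from scipy.spatial.transform import Rotation as R
def att(im):
    a=np.array(im["attitude"],float)
    return a if a.shape==(3,3) else (R.from_rotvec(a).as_matrix() if a.size==3 else R.from_quat(a).as_matrix())
def cloud(im):
    v,u=np.mgrid[:480,:640]; z=im["range_z"]
    c=np.stack([(u-im["cx"])/im["fx"]*z,(v-im["cy"])/im["fy"]*z,z],-1)
    return c@att(im).T+np.array(im["eye"])
def save(im,n): cv2.imwrite("pics/"+n,im["pixels"][:,:,::-1])
E
python3 - <<'E'
from h import *
for n in ("scene","side"):
    im=get_image(n); save(im,n+".png"); print(n,im["eye"],im["attitude"],im["fx"])
    np.savez(n+".npz",P=cloud(im),px=im["pixels"])
print(get_obs())
E
```

```text
scene [1097.56478436 -130.95918574  547.47764238] [-1.72126259 -1.64926185  0.79843947] 457.96932207877705
side [157.94874381 336.44883027 760.47323854] [-0.92144492  2.50183212 -1.02618642] 513.036274911728
{'t': 0.1, 'qpos': array([ 1.29802031e+00,  4.23763527e-01,  1.63061128e+00, -3.50582386e-05,
        1.08859888e+00, -1.90043519e-02]), 'qvel': array([ 0.00090938, -0.00091248, -0.00203919, -0.00080625,  0.00118896,
        0.00159117]), 'joint_torque': array([ 2.44187240e-04, -5.45609987e+01, -2.74319923e+01,  6.44855713e-02,
        1.88354863e-02, -1.24535262e-06]), 'ee_pos': array([156.76137206, 604.4997642 , 221.98089203]), 'orientation': array([-3.97507847e-01, -3.11617055e+00,  2.15325392e-03]), 'ft_force': array([-0.12148972, -0.26088567, -0.88143746]), 'moment': array([-0.03579567,  0.01899918,  0.03232335]), 'width': 88.04001557389596}
```

View pics/scene.png

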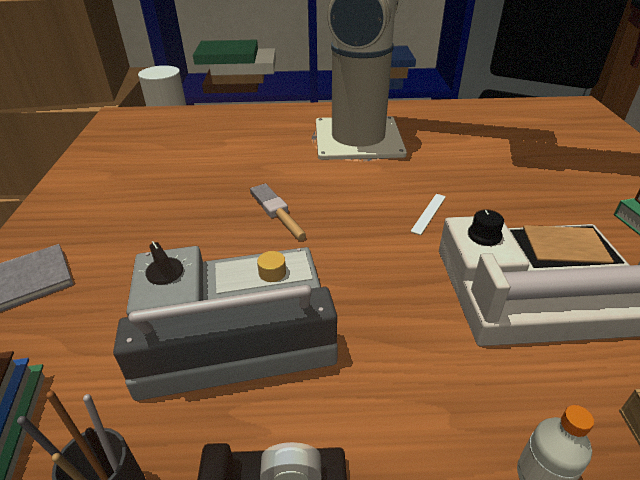

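The scene view shows the punch at left, with its dial at about (163,265). The closer is at right, with its round knob at (487,228).

```bash
python3 - <<'E'
from h import *
for n in ("scene","side"):
    d=np.load(n+".npz");P=d["P"];px=d["px"].astype(int)
    if n=="scene":
        m=np.zeros((480,640),bool);m[235:290,140:195]=1
    else: m=np.hypot(P[...,0]-c[0],P[...,1]-c[1])<40
    s=m&(px.max(2)<70)
    z=P[...,2]
    sk=s&(abs(z-89)<3); top=m&(z>105)&(z<132)
    print(n,"skirt",sk.sum(),P[sk].mean(0) if sk.any() else 0,"bar",top.sum())
    if top.any():
        q=P[top]; print(q.min(0),q.max(0))
        t=q[q[:,2]>119]; r=cv2.minAreaRect(t[:,:2].astype(np.float32)); print(len(t),r)
        w=top&(px.min(2)>110); print("white",w.sum(),P[w])
        if n=="scene": c=t.mean(0); print(c)
E
python3 - <<'E'
import cv2
a=cv2.imread('pics/scene.png')[225:300,120:220]; cv2.imwrite('pics/c1.png',cv2.resize(a,(800,600),interpolation=cv2.INTER_CUBIC))
E
```

```text
scene skirt 465 [ 591.64383679 -350.6885258    88.25829031] bar 323
[ 565.3819974  -368.49739165  105.03398589] [ 608.57592455 -335.09449308  125.99399295]
214 ((585.3129272460938, -352.4627685546875), (47.09492492675781, 13.7989501953125), 33.76787567138672)
white 16 [[ 565.3819974  -365.01874663  124.60512913]
 [ 567.98031282 -364.324896    124.79780758]
 [ 567.36795272 -363.15279887  124.25153139]
 [ 569.20947259 -362.79330819  123.84712494]
 [ 569.05431619 -361.42127796  123.66506114]
 [ 571.43436279 -362.26370951  123.75803128]
 [ 573.4658351  -359.94007916  125.3365994 ]
 [ 572.5830493  -358.89252631  124.56796107]
 [ 575.25417961 -359.60125874  124.91086443]
 [ 575.18875235 -358.20132913  124.80032697]
 [ 577.41764992 -357.67150603  124.73858645]
 [ 578.01965658 -355.98554402  125.17024887]
 [ 580.00571326 -356.98259482  124.97952952]
 [ 581.0715267  -355.09950605  125.79201379]
 [ 579.11384713 -354.52575317  124.13588625]
 [ 583.02194324 -354.68876244  125.52601952]]
[ 588.379893   -351.03203442  123.54796354]
side skirt 172 [ 578.88656186 -339.58025969   88.16870391] bar 265
[ 560.75573983 -367.60764749  105.12082437] [ 603.09857473 -332.94258634  126.35146004]
128 ((582.0438842773438, -350.50341796875), (47.400115966796875, 18.885589599609375), 28.5167179107666)
white 8 [[ 576.85037464 -356.488405    123.00646521]
 [ 573.1429929  -354.09741756  126.35146004]
 [ 571.79560107 -355.61275452  126.10359703]
 [ 571.08177556 -358.1958856   124.87946818]
 [ 570.7899822  -361.50671693  122.99494884]
 [ 568.83687176 -362.015682    123.67154755]
 [ 567.32399972 -363.26850732  123.66861706]
 [ 565.63257614 -364.21404847  123.94472071]]
```

View pics/c1.png

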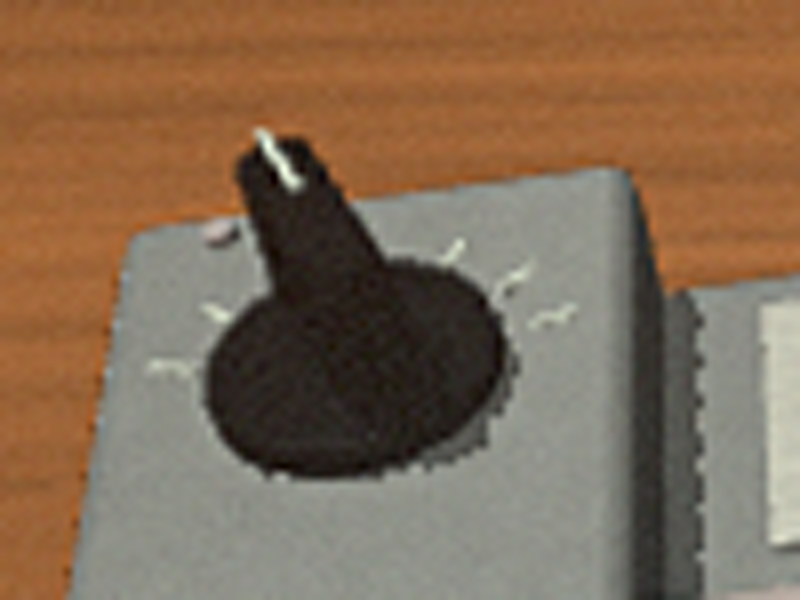

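The white pointer line runs from about (245,130) to (300,190) in the crop, so the tip points toward the robot and to its right. The axis is near (585,-351) and the bar lies at about 32° in world xy. The clockwise arc keeps the tool's y axis radial, so I sweep the arm over at constant height.

{"name": "play_rows", "arguments": {
  "plan": "8.78 -6.1 -0.3 0 0 0 5.6;8.78 -6.1 -0.3 0 0 0 5.6;8.78 -6.1 -0.3 0 0 0 5.6;8.78 -6.1 -0.3 0 0 0 5.6;8.78 -6.1 -0.3 0 0 0 5.6;8.78 -6.1 -0.3 0 0 0 5.6;8.78 -6.1 -0.3 0 0 0 5.6;8.78 -6.1 -0.3 0 0 0 5.6;8.78 -6.1 -0.3 0 0 0 5.6;8.78 -6.1 -0.3 0 0 0 5.6;8.78 -6.1 -0.3 0 0 0 5.6;8.78 -6.1 -0.3 0 0 0 5.6;8.78 -6.1 -0.3 0 0 0 5.6;8.78 -6.1 -0.3 0 0 0 5.6;8.78 -6.1 -0.3 0 0 0 5.6;8.78 -6.1 -0.3 0 0 0 5.6;8.78 -6.1 -0.3 0 0 0 5.6;8.78 0 0 0 0 0 8;8.78 0 0 0 0 0 8;8.78 0 0 0 0 0 8"
}}

```text
t: 2.6
ee_pos: [587.7, -211.7, 222.2]
orientation: [-2.892, -1.226, 0.001]
ft_force: [1.2, -0.2, 0.3]
width: 87.7
```

```bash
cat > w.py <<'E'
from h import *
import sys
im=get_image("wrist"); save(im,sys.argv[1]); P=cloud(im);px=im["pixels"].astype(int)
o=get_obs();T=R.from_rotvec(o["orientation"]).as_matrix();p=o["ee_pos"]
print(o["t"],p,"yaw y",np.degrees(np.arctan2(T[1,1],T[0,1])),"z",T[:,2],o["width"],o["qpos"][5],o["ft_force"])
m=np.hypot(P[...,0]-585,P[...,1]+351)<45
t=P[m&(abs(P[...,2]-125)<4)&(px.max(2)<230)]
if len(t)>20:
    r=cv2.minAreaRect(t[:,:2].astype(np.float32)); print(len(t),r,t.mean(0))
sk=P[m&(abs(P[...,2]-89)<3)&(px.max(2)<80)]
if len(sk)>20: print("skirt",len(sk),cv2.minEnclosingCircle(sk[:,:2].astype(np.float32)))
w=m&(abs(P[...,2]-125)<4)&(px.min(2)>110)
if w.sum()>5: l=cv2.fitLine(P[w][:,:2].astype(np.float32),cv2.DIST_HUBER,0,.01,.01).ravel(); print("white",w.sum(),l,np.degrees(np.arctan2(l[1],l[0])),P[w].min(0),P[w].max(0))
g=np.array([585,-351,93.])
print("to go in tool mm",T.T@(g-p))
E
python3 w.py w1.png
```

```text
2.65 [ 587.71680073 -211.52710233  222.22674779] yaw y -44.3423701795868 z [-8.09243361e-04  3.69901794e-04 -9.99999604e-01] 87.90197393436144 0.40933057687852925 [ 0.40797074 -0.30480568 -0.69863126]
76 ((576.0841674804688, -349.7961730957031), (9.017974853515625, 6.342796325683594), 71.01510620117188) [ 576.74010468 -350.53406479  123.60905547]
skirt 806 ((575.1336669921875, -343.7742614746094), 23.090356826782227)
to go in tool mm [-101.60768307   95.64896983  129.17730391]
```

View pics/w1.png

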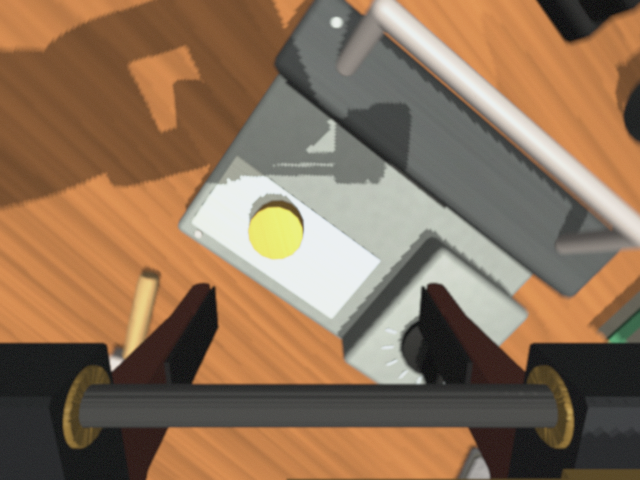

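The wrist view shows the dial at (415,345), hidden behind the right finger. I'll centre it between the fingers.

{"name": "play_rows", "arguments": {
  "plan": "8.78 -3 4.8 0 0 0 0;8.78 -3 4.8 0 0 0 0;8.78 0 0 0 0 0 7;8.78 0 0 0 0 0 7;8.78 0 0 0 0 0 0"
}}

```text
t: 3.28
ee_pos: [615.7, -321.1, 222.2]
orientation: [-3.016, -0.876, 0.001]
ft_force: [0.1, 0.2, 0.5]
width: 87.3
```

```bash
python3 w.py w2.png
```

```text
3.325 [ 615.79216028 -320.96972154  222.28429163] yaw y -57.51991512592673 z [-6.18041926e-04  3.12000689e-04 -9.99999760e-01] 87.86281103706243 0.506305454930548 [-0.10395705  0.81945901  0.15657965]
1151 ((583.05615234375, -353.36590576171875), (49.02762985229492, 13.508564949035645), 32.68877410888672) [ 586.10717249 -351.22531718  124.69345947]
skirt 2240 ((585.6339111328125, -351.119384765625), 26.51223373413086)
white 143 [ 8.432284e-01  5.375554e-01  5.734729e+02 -3.596992e+02] 32.51738 [ 562.26728403 -367.31790753  121.03083244] [ 582.58470556 -351.24124914  127.29165761]
to go in tool mm [-42.05630199   8.87423302 129.29392202]
```

View pics/w2.png

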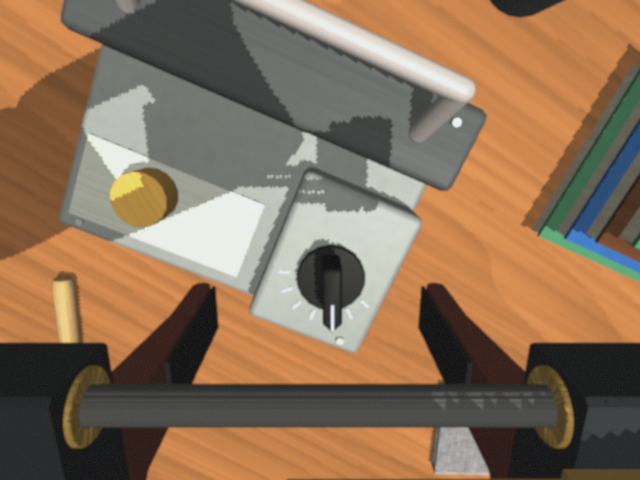

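The dial is clear at (330,280), with its white line straight below the axis. The axis fits at (585.5,-351.1) and the bar is at 32.5°, aligned with the tool's x axis. I'll move over it and descend to z = 95.

{"name": "play_rows", "arguments": {
  "plan": "8.78 -4.17 0.91 0 0 0 0;8.78 0 0 3 0 0 0;8.78 0 0 3 0 0 0;8.78 0 0 3 0 0 0;8.78 0 0 2 0 0 0;8.78 0 0 1.7 0 0 0;8.78 0 0 0 0 0 0"
}}

```text
t: 4.2
ee_pos: [585.0, -350.6, 94.5]
orientation: [-3.016, -0.874, 0.002]
ft_force: [0.0, -0.3, 0.4]
width: 87.9
```

{"name": "play_rows", "arguments": {
  "plan": "0 0 0 0 0 0 0;0 0 0 0 0 0 0;0 0 0 0 0 0 0;0 0 0 0 0 0 0;0 0 0 0 0 0 0;0 0 0 0 0 0 0;0 0 0 0 0 0 0;0 0 0 0 0 0 0"
}}

```text
t: 5.2
ee_pos: [585.8, -351.5, 95.7]
orientation: [3.017, 0.873, 0.001]
ft_force: [0.6, -0.3, 0.8]
width: 13.6
```

Gripped at 13.6 mm with almost no side force. Now I turn it 72° clockwise.

{"name": "play_rows", "arguments": {
  "plan": "0 0 0 0 0 0 8;0 0 0 0 0 0 8;0 0 0 0 0 0 8;0 0 0 0 0 0 8;0 0 0 0 0 0 8;0 0 0 0 0 0 8;0 0 0 0 0 0 8;0 0 0 0 0 0 8;0 0 0 0 0 0 8;0 0 0 0 0 0 0;0 0 0 0 0 0 0;0 0 0 0 0 0 0"
}}

```text
t: 6.7
ee_pos: [585.7, -351.6, 95.7]
orientation: [2.955, -1.065, 0.001]
ft_force: [1.9, -4.5, -2.8]
width: 13.4
```

```bash
python3 w.py w3.png
```

```text
6.75 [ 585.76691153 -351.61160419   95.6815861 ] yaw y -129.6631730319609 z [ 6.00341147e-04 -9.18157907e-04 -9.99999398e-01] 14.020073446464293 1.7055782121651324 [ 0.78037636 -4.61443373 -2.98607266]
4362 ((588.776611328125, -351.5189208984375), (31.62657928466797, 42.36933898925781), 31.92395782470703) [ 588.57810587 -355.11214745  124.91828087]
skirt 3733 ((585.8515625, -353.09967041015625), 26.442853927612305)
white 185 [   0.76672965   -0.6419701   577.8539     -346.61627   ] -39.938885 [ 571.32526848 -350.83774115  123.6531853 ] [ 582.50780246 -341.06829242  126.94326124]
to go in tool mm [-0.98355694  0.01781221  2.68056253]
```

The white line is now at -39.9°, a turn of 72.4°. I release, rise and back off to check.

{"name": "play_rows", "arguments": {
  "plan": "8.78 0 0 0 0 0 0;8.78 0 0 0 0 0 0;8.78 0 0 0 0 0 0;8.78 0 0 0 0 0 0;8.78 0 0 0 0 0 0;8.78 0 0 0 0 0 0;8.78 0 0 -3 0 0 0;8.78 0 0 -3 0 0 0;8.78 0 0 -3 0 0 0;8.78 0 0 -4 0 0 0;8.78 4.2 0 0 0 0 0;8.78 0 0 0 0 0 0;8.78 0 0 0 0 0 0"
}}

```text
t: 8.38
ee_pos: [617.0, -377.4, 224.7]
orientation: [-2.954, 1.068, 0.003]
ft_force: [-0.9, -0.9, -0.2]
width: 87.6
```

```bash
python3 w.py w4.png
```

```text
8.425 [ 616.88073937 -377.19307463  224.74745972] yaw y -129.74080590276753 z [-0.00181482  0.00122503 -0.9999976 ] 87.52707500522509 1.699096532173671 [ 0.52847876 -0.73312614 -0.23751434]
1134 ((584.5662231445312, -351.23828125), (13.41373062133789, 47.25529098510742), 50.57150650024414) [ 586.7191933  -353.2112918   124.85186106]
skirt 2268 ((585.7904052734375, -352.7868347167969), 26.662485122680664)
white 128 [   0.76421165   -0.6449655   573.9325     -343.00497   ] -40.16309 [ 565.09276972 -349.83838406  121.10685725] [ 582.21212636 -334.74703644  127.21272986]
to go in tool mm [-40.97302571   0.21207968 131.83708898]
```

View pics/w4.png

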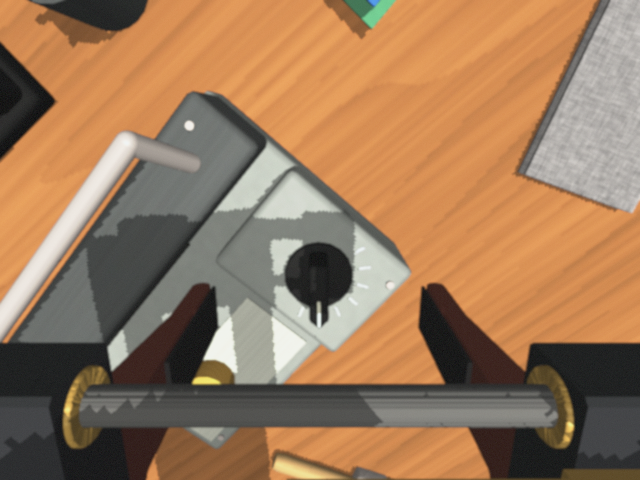

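The dial stands free at (318,275), with its pointer at -40.2° against 32.5° before. That is 72.7° clockwise, and the gripper is clear of it.

```bash
python3 -c "
from workcell import *
print(close_job())"
```

```text
the job is handed in; nothing more can be done
None
```

I turned the margin dial three clicks clockwise, let go of it and raised the arm clear, then handed the job in at about 8.4 s of the 29 s allowed.

- **Dial position:** the last wrist picture, taken after release, shows the pointer line at -40.2°, against 32.5° at the start. That is 72.7° clockwise, so the tip has moved about 29.6 mm in a straight line, inside the 25.8 to 32.8 mm band. It was at -39.9° while still gripped, so it barely moved on release.
- **Contact and forces:** the gripper was open and about 100 mm above the dial at the end. The readings I took at the end of each move stayed under about 6 N.
- **Closer knob:** the arm only passed over the wire closer, about 220 mm above the table, and never reached down to it. I did not take a picture of the knob afterwards to confirm it.
- **Disagreements:** between views the fitted dial axis shifted by about 2 mm, which is within the camera calibration. No check failed.

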